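# Pad and index the guitar body holder

### The job

Take the pale cork-faced pad block out of the compartment bin, stand it upright and fully down in the blue pocket of the sliding section and let go of it. Then take the red plunger knob, pull it up to free the pin, slide the section exactly one hole nearer to the guitar body and push the knob fully down so that the pin is home in that next hole; finish while still holding the knob gripped and the pin home. Never force the section along with the pin in a hole, do not bump the guitar body, and leave everything else where it is.

Things in the scene. Friction and masses are not known exactly. Their poses are not given: they have to be found in the camera images.
- caul_mid (a point): The pad block: a pale maple block standing on end, light brown cork on both broad faces, 24 (its x, through the cork) x 44 (its y) x 70 mm high. The point is its centre, 35 mm above its underside; axes: x through the thickness, z up. It weighs about 70 g and starts standing in one of the three compartments of the bin; x may be turned up to 0.35 rad from the bin's x.
- bin: Grey bin fixed to the bench, 290 (x) x 100 (y) x 40 mm high, walls and floor 5 mm, three compartments in a row along its x, each about 90 x 90 mm inside, centred at x = -95, 0 and +95 mm. Origin: centre of its underside, on the bench.
- pocket (a point): Centre of the inner floor of the open-topped blue pocket at the front of the sliding section, 50 mm above the bench. The frame is that of the section: x is the sliding direction, horizontal, towards the guitar body; z up. Inside the pocket measures 30 (x) x 50 (y) x 22 mm deep, walls 4 mm; the pad block (24 x 44) stands in it with its thickness along x and its broad faces towards and away from the guitar. The plunger's axis is 85 mm behind this point (-x).
- knob: Red round plunger knob, 28 mm across, 30 mm high, upright on a steel pin above the sliding section. The origin is its centre, 79 mm above the bench when the pin is home; it rises with the plunger. Same axes as pocket. The blue section's top is 50 mm above the bench, with a steel collar 22 mm across up to 60 mm under the knob.
- plunger (a joint): Lift of the lock plunger in m: 0 pin fully home in a hole, 0.018 pulled to its upper stop. The 10 mm pin leaves the hole above 0.010; over solid rail it cannot go below that. No spring: friction of about 4 N keeps it where it is left, so it must be pushed down.
- sleeve (a joint): Travel of the sliding section along the rail in m, positive towards the guitar; about 0 in its starting hole, 0.036 in the next hole nearer the guitar (holes are 36 mm apart and 13 mm long, so the pin has 1.5 mm of play each way). About 3 N of friction.
- guitar_edge (a point): Nearest point of the edge of the guitar body (dark back, pale top, 48 mm thick, its underside 80 mm and its top 128 mm above the bench, fixed on risers). Same axes as pocket. 53 mm ahead of the pocket's centre at the start; the seated pad block ends about 5 mm from it.
- guitar: The same guitar body with its risers, about 440 mm long and 330 mm wide, two cream pickup frames fixed on top (10 mm high); origin is the point of the bench under the plunger at the start, same axes as pocket.
- rosewood_mid (a point): Plain dark rosewood block without cork, 24 x 44 x 70 mm, standing in another compartment; point at its centre. Stays there.
- bone_ring: White bone ring, 56 mm outside, 12 mm high, flat in another compartment; origin under its centre. Stays there.
- glue: Yellow glue bottle, 60 mm across, 150 mm high, standing beyond the bin. Stays there.
- sanding_block: Cork sanding block, 70 x 40 x 30 mm, between bin and rail. Stays there.
- chisel: Small hand tool with a wooden handle lying on the left of the bench. Stays there.
Things that resemble listed ones, but are neither listed nor needed, are in the scene too. What is shaped like the part that bears caul_mid but purple or turquoise is not meant.

How it is judged (in metres and radians):
On the way, in this order (a step that is already met when the one before it is completed fails the run):
1. the pad block stands fully down in the pocket, let go, with the section still in its first hole (horizontal distance between caul_mid and pocket below 0.006 m and z of caul_mid in the frame of pocket between 0.031 and 0.039 m and angle between caul_mid's own z axis and vertical below 0.12 rad and angle between the x axis of caul_mid and the x axis of pocket, either way round below 0.25 rad and contact force between the fingers and caul below 0.2 N and value of joint sleeve below 0.008 m and value of joint plunger below 0.004 m), for 0.2 s.
2. the plunger is pulled up clear of the hole (value of joint plunger above 0.01 m), for 0.1 s.
At the end, for the whole second after the job is handed in: Pad block in the pocket (centred within 6 mm, within 4 mm of fully down, upright within 0.12 rad, square within 0.25 rad), not touched by the fingers; section at 36 mm travel within 3.5 mm and still; plunger lift below 2 mm; fingers hold the knob with over 2 N (horizontal distance between caul_mid and pocket below 0.006 m and z of caul_mid in the frame of pocket between 0.031 and 0.039 m and angle between caul_mid's own z axis and vertical below 0.12 rad and angle between the x axis of caul_mid and the x axis of pocket, either way round below 0.25 rad and contact force between the fingers and caul below 0.2 N and value of joint sleeve between 0.0325 and 0.0395 m and value of joint plunger below 0.002 m and contact force between the fingers and knob above 2 N and velocity of joint sleeve between -0.01 and 0.01 m/s); the arm keeps its last pose, push and grip.
It fails at once if the section is forced along with the pin down in a hole (value of joint sleeve between 0.006 and 0.03 m and value of joint plunger below 0.006 m).
It fails at once if the section is moved the wrong way or forced past the next hole (value of joint sleeve below -0.02 m or value of joint sleeve above 0.0455 m).
It fails at once if the arm or the fingers bump the guitar body (contact force between any of the arm, the fingers and guitar above 6 N).
It fails at once if another thing on the bench or in the bin is shifted by more than 3 cm (the hand tool 4 cm) (distance of any of rosewood_mid, bone_ring, glue, sanding_block from where it was at the start of the episode above 0.03 m or distance of chisel from where it was at the start of the episode above 0.04 m).
It also fails if it takes over 45 s, if anything falls off the work surface, if the arm or the gripper's body presses on something with over 40 N, if the wrist force passes 120 N, or if a joint passes its speed limit or range.

### The arm

A 6-joint arm with a two-finger parallel gripper is mounted at the origin on the work surface. World frame = base frame: x ahead of the robot, y to its left, z up, the work surface at z = 0. Lengths are in m, angles in degrees, forces in N, time in s.
With the tool pointing down it reaches from about 0.4 to 0.825 m from the base axis. Payload 7 kg.
Tool frame: the origin (TCP) lies midway between the tips of the shut fingers; the grasp point (between the pads) lies 19 mm behind it; y points along the fingers, z is the direction in which the jaws open and shut, and the axes are right-handed (so a half turn about y gives the same grasp; the last joint's range is limited). The gripper opens to 88 mm and grips with 3 to 60 N. Pads are 19 mm wide; open, the fingers measure 130 mm over their backs; the gripper's body (78 mm by 193 mm) begins 47 mm behind the grasp point.
Start: joints at [87.897, 20.546, 0.682, 0, -70.136, -16.507], TCP at [0.215, 0.64, 0.202] pointing down, gripper open.
Joint ranges: [-176.03, 176.03], [-82.01, 121.73], [-58.28, 71.71], [-173.87, 95.51], [-174.79, -0.11], [-173.66, 173.66]. Speed limits (degrees/s): [136.94, 136.94, 172.46, 180, 180, 180].

### API

Orientations are given as [roll, pitch, yaw] about the fixed x, y, z axes, in that order (R = Rz(yaw) Ry(pitch) Rx(roll)).
In Python, from plant import ctrl gives the robot as it stands.
- The arm moves only by the tool step_arm, never from a script. Its argument "rows" is a list that holds one entry, the list of rows, each a list of 7 numbers: the gripper command: -1 is shut, 1 is fully open, values between are in proportion, then the shift along the world's x, y, z in cm, then the turn, a rotation vector about the world's x, y, z in degrees. In form: [[[fingers, tx, ty, tz, rx, ry, rz], ...]]. A call has 1 to 12 rows; each row shifts and turns the commanded pose from where the row before left it; what a row does not reach is not made up. A row lasts 1/8 s, in which the tool goes at most 62.5 mm and 10.7 degrees, less where a joint would pass 70% of its speed; a pose out of reach is approached as far as the arm can. A call is refused whole if a number of a shift passes 6.25 or a number of a turn 10.7, either way. A call with a gripper value outside its range is refused whole. The fingers move at their own pace and stop on an object; the grip force is fixed at half the most. Time passes only in rows, so rows that do not move let the fingers close. It gives the time, the measured TCP pose, the force and the opening at its end, in the units of the state.
- ctrl.get_obs(): the state, without advancing time (a new reading comes with each control period).
- ctrl.snapshot(name): name is "scene" or "top" or "wrist"; returns the picture (400x640x3 uint8, blue, green, red); there is no depth.
- ctrl.camera_params(name): a dict with "vertical_fov" (degrees; the focal length in pixels is half the picture's height over the tangent of half this angle, whatever the lens; pixels are square), "cx", "cy" (the principal point, pixels), "rvec" (rotation vector, rad) and "tvec" (3), from world to camera coordinates, as OpenCV has them. Camera axes: x right, y down, z forward; pixel columns grow to the right and rows downward; lengths in m; the calibration is good to about 2 mm. A picture is of the moment at which its call begins: read the wrist's pose just before it. camera_params takes no time and is no camera call; for the wrist camera it gives the pose at the moment of the call.
- ctrl.close_job(): hands the job in, once; it reports no verdict.
The state is a dict: "clock": time; "joint_pos": joint angles; "qvel": joint speeds; "tau": joint torques, N m; "tool_pos": TCP position; "orientation": TCP orientation; "force": force on the tool from outside, world axes, zero at the start; "moment": the same for the moment, N m; "opening": finger opening in m.
Only numpy, scipy, OpenCV 4.12 (cv2) and the standard library are available. Lean on these libraries where they do the work, as an engineer would, in place of code of your own. Each camera call takes 0.05 s, during which the arm holds its last target. There are 200 camera calls.

## Working session

There is one attempt and no reset: what is moved stays moved. The work goes in short steps, Python scripts to look and compute and a tool call to move; the robot and the scene stay as the last step left them, time stands still between calls to the robot, and variables do not carry over. Pictures are saved under pics/ and viewed, about 8 in all and at most 12, crops included, and the job is handed in when it is done.

Besides the shell and the picture viewer there is one more tool, called after "Emit:" as name(argument=value, ...) on one line, values as JSON. step_arm: Moves the arm, as the interface text tells. Its arguments: {"type":"object","properties":{"rows":{"type":"array"}},"required":["rows"]}

```bash
mkdir -p pics; python3 - <<'E'
from plant import ctrl
import cv2,numpy as np
o=ctrl.get_obs();print(o)
for n in("scene","top","wrist"):
    p=ctrl.camera_params(n);print(n,p)
    im=ctrl.snapshot(n);cv2.imwrite(f"pics/{n}0.png",im)
E
```

```text
{'clock': 0.0, 'joint_pos': array([ 8.78958426e+01,  2.05918727e+01,  6.33321703e-01, -2.29621789e-02,
       -7.01357806e+01, -1.65060159e+01]), 'qvel': array([ 0.05156961,  0.0764941 , -0.19471426,  0.05772099, -0.00653919,
        0.08740363]), 'tau': array([-1.81729833e-03, -5.82709551e+01,  2.93066347e+01,  6.99767813e+00,
        7.04115533e-03, -1.54875320e-04]), 'tool_pos': array([0.21526181, 0.63918272, 0.20120541]), 'orientation': array([-8.99034223e+01,  6.10791461e-03,  1.61382012e+02]), 'force': array([-0.11794226,  0.7834205 , -0.09089518]), 'moment': array([-0.0144343 ,  0.00851498, -0.00056967]), 'opening': 0.08786545432358625}
scene {'vertical_fov': 52.61102788539806, 'cx': 310.0109218742854, 'cy': 195.3528294118219, 'rvec': array([ 2.06905604,  1.19052058, -0.49592061]), 'tvec': array([-0.21282336, -0.25593934,  1.34619909])}
top {'vertical_fov': 46.71982740465228, 'cx': 317.0251555183702, 'cy': 195.60277625378276, 'rvec': array([ 2.1772025 , -2.11844194,  0.14848523]), 'tvec': array([-0.05255619,  0.54119551,  1.1535212 ])}
wrist {'vertical_fov': 66.37686179484294, 'cx': 321.77855671001305, 'cy': 197.44553177140838, 'rvec': array([-1.7125049 ,  2.3848921 ,  0.37218659]), 'tvec': array([ 0.67386355, -0.03760027,  0.39108207])}
```

View pics/top0.png

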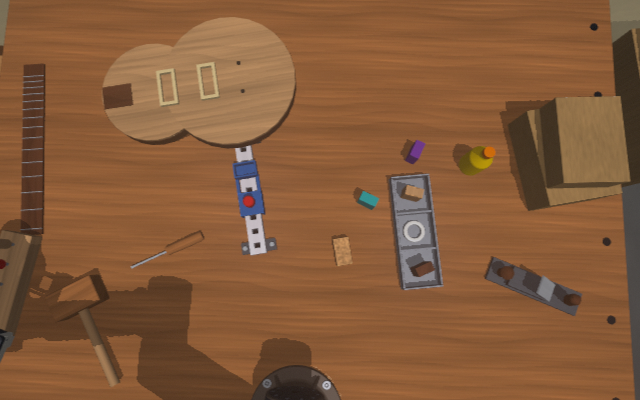

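View pics/scene0.png

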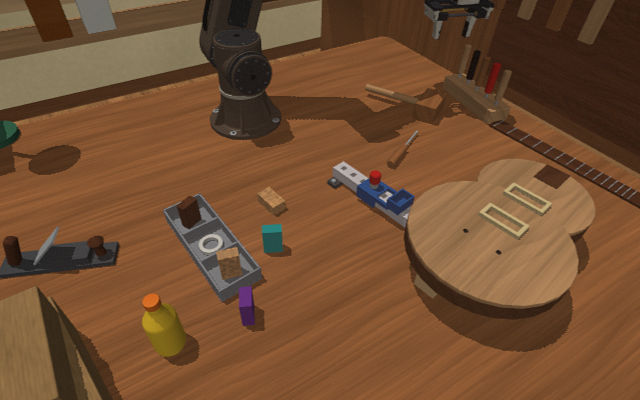

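The top view shows the bin at (415,230): the pad in its upper compartment (413,192), the ring in the middle, and rosewood in the lower one (423,268). The section is at (248,190) with the red knob at (249,201) and the pocket at (246,170). The guitar is above it. The scene view agrees.

```bash
cat > h.py <<'E'
import cv2,numpy as np
from scipy.spatial.transform import Rotation as R
from plant import ctrl
def K(p):
    f=200/np.tan(np.radians(p['vertical_fov']/2));return np.array([[f,0,p['cx']],[0,f,p['cy']],[0,0,1]])
def cast(p,uv,z):
    Rm=R.from_rotvec(p['rvec']).as_matrix();c=-Rm.T@p['tvec']
    uv=np.atleast_2d(uv).astype(float);d=np.c_[uv,np.ones(len(uv))]@np.linalg.inv(K(p)).T@Rm
    return c+d*((z-c[2])/d[:,2])[:,None]
def proj(p,X):
    return cv2.projectPoints(np.atleast_2d(X).astype(float),p['rvec'],p['tvec'],K(p),None)[0].reshape(-1,2)
def rect(mask,n=1):
    c=cv2.findContours(mask.astype(np.uint8),cv2.RETR_EXTERNAL,cv2.CHAIN_APPROX_NONE)[0]
    return sorted(c,key=cv2.contourArea)[::-1][:n]
def hsv(im): return cv2.cvtColor(im,cv2.COLOR_BGR2HSV).astype(int)
E
python3 - <<'E'
from h import *
im=cv2.imread('pics/top0.png');p=ctrl.camera_params('top')
print('tcp px',proj(p,[.215,.64,.202]), 'cam',cast(p,[317,195],0))
h=hsv(im);H,S,V=h[...,0],h[...,1],h[...,2]
red=((H<6)|(H>174))&(S>170)&(V>90)
sub=np.zeros_like(red);sub[180:220,230:270]=1
c=rect(red&sub)[0];m=cv2.moments(c);uv=(m['m10']/m['m00'],m['m01']/m['m00']);print('knob',cv2.contourArea(c),uv,cast(p,uv,.094))
bl=(H>100)&(H<130)&(S>100);bl[:, :220]=0;bl[:,280:]=0
r=cv2.minAreaRect(rect(bl)[0]);print(r);b=cv2.boxPoints(r);print(cast(p,b,.055))
for n,uv,z in[('pad',(413,192),.075),('rosew',(423,268),.075),('pocket',(246,170),.06),('sand',(342,251),.03),('glue',(489,153),.15),('teal',(368,199),.07),('guitar edge',(243,146),.08),('rail end',(258,250),.02)]:print(n,cast(p,uv,z).round(3))
for uv in[(390,175),(429,174),(441,286),(403,289)]:print('bin',cast(p,uv,.04).round(3))
a=cv2.resize(im[150:300,360:460],None,fx=5,fy=4.0*1.25/1,interpolation=2)[:600]
b=cv2.resize(im[130:250,220:280],None,fx=5,fy=5,interpolation=2)
a=cv2.resize(im[165:285,370:460],None,fx=5,fy=5,interpolation=2)
cv2.imwrite('pics/crop.png',np.hstack([a,b]))
print(cv2.imread('pics/crop.png').shape)
E
```

```text
tcp px [[ -5.38573964 328.46501386]] cam [[ 0.54938354 -0.03747779  0.        ]]
knob 76.0 (248.38377192982452, 201.0) [[0.51661148 0.12956656 0.094     ]]
((249.739990234375, 195.67999267578125), (37.193817138671875, 23.05168342590332), 81.8698959350586)
[[0.57732981 0.17056956 0.055     ]
 [0.58735561 0.11281099 0.055     ]
 [0.49342113 0.09530273 0.055     ]
 [0.48359969 0.1524358  0.055     ]]
pad [[ 0.553 -0.277  0.075]]
rosew [[ 0.366 -0.301  0.075]]
pocket [[0.6   0.145 0.06 ]]
sand [[ 0.403 -0.105  0.03 ]]
glue [[ 0.639 -0.441  0.15 ]]
teal [[ 0.533 -0.166  0.07 ]]
guitar edge [[0.658 0.152 0.08 ]]
rail end [[0.4  0.11 0.02]]
bin [[ 0.601 -0.225  0.04 ]]
bin [[ 0.606 -0.326  0.04 ]]
bin [[ 0.323 -0.354  0.04 ]]
bin [[ 0.313 -0.259  0.04 ]]
(600, 750, 3)
```

View pics/wrist0.png

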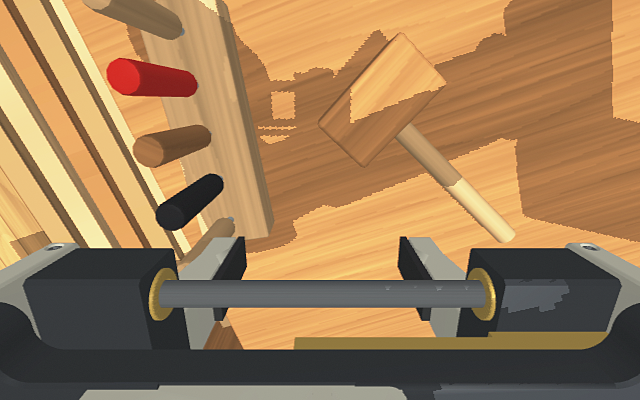

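View pics/crop.png

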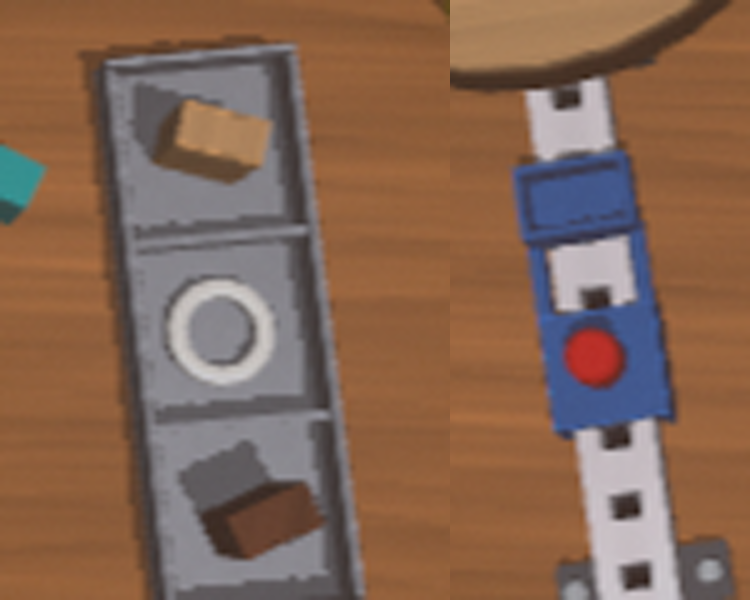

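The wrist view shows only the tool rack and mallet off to the left. The crop shows the pad's top face at crop (177–272, 98–165), standing in the upper compartment. The measured knob-to-pocket distance is 85 mm and the section's heading is about 10°, which matches the description. I'll move over the section for a close look on the way.

Emit:
step_arm(rows=[[[1, 2.3, -4.5, 0.7, 0, 0, 2.4], [1, 2.3, -4.5, 0.7, 0, 0, 2.4], [1, 2.3, -4.5, 0.7, 0, 0, 2.4], [1, 2.3, -4.5, 0.7, 0, 0, 2.4], [1, 2.3, -4.5, 0.7, 0, 0, 2.4], [1, 2.3, -4.5, 0.7, 0, 0, 2.4], [1, 2.3, -4.5, 0.7, 0, 0, 2.4], [1, 2.3, -4.5, 0.7, 0, 0, 2.4], [1, 2.3, -4.5, 0.7, 0, 0, 2.4], [1, 2.3, -4.5, 0.7, 0, 0, 2.4], [1, 2.3, -4.5, 0.7, 0, 0, 2.4], [1, 2.3, -4.5, 0.7, 0, 0, 2.4]]])

```text
clock: 1.65
tool_pos: [0.4918, 0.0981, 0.2865]
orientation: [-90.0, 0.0, -169.7]
force: [1.0, 0.5, 0.2]
opening: 0.0876
```

```bash
python3 - <<'E'
from h import *
q=ctrl.camera_params('top')
t=cv2.imread('pics/top0.png')
cs=np.array([(185,98),(272,122),(262,165),(177,140)])/5+[370,165]
P=cast(q,cs,.075);print('pad',P.round(4),P.mean(0));d=P[1]+P[2]-P[0]-P[3];print('y dir deg',np.degrees(np.arctan2(d[1],d[0])),np.linalg.norm(d)/2)
o=ctrl.get_obs();p=ctrl.camera_params('wrist');im=ctrl.snapshot('wrist')
print(o['tool_pos'],o['orientation'],o['joint_pos'].round(1),o['clock'])
Rm=R.from_rotvec(p['rvec']).as_matrix();print('cam',-Rm.T@p['tvec'],Rm[2])
print(proj(p,[[.5166,.1296,.094],[.6,.145,.072],[.553,-.277,.075]]))
cv2.imwrite('pics/w1.png',im)
E
```

```text
pad [[ 0.5711 -0.262   0.075 ]
 [ 0.5602 -0.3054  0.075 ]
 [ 0.5384 -0.3004  0.075 ]
 [ 0.5498 -0.258   0.075 ]] [ 0.55486883 -0.2814608   0.075     ]
y dir deg -104.63197169441405 0.04431819023978219
[0.49178111 0.09809125 0.28646045] [-9.00118504e+01  1.44065920e-02 -1.69719805e+02] [ 33.8   1.3 -12.6  -0.  -76.1  66.5] 1.65
cam [0.57421182 0.11240382 0.46792542] [-0.30088405 -0.05443532 -0.95210587]
[[299.47976524 145.48932409]
 [298.94367917  71.98993837]
 [610.59388677 171.44701542]]
```

View pics/w1.png

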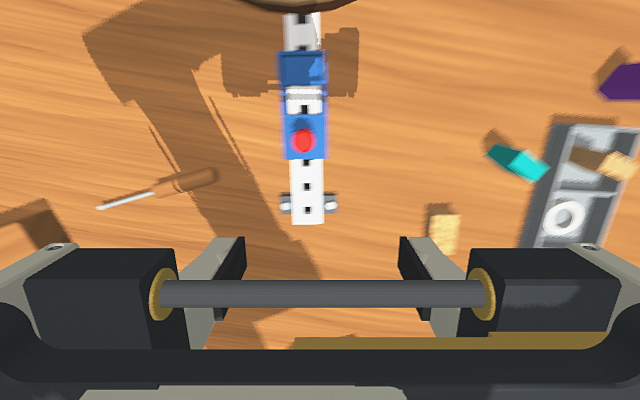

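The wrist view shows the knob at (304,140), the pocket at (303,70) and the section's axis near vertical. The arm has settled now, so I'll measure numerically.

```bash
cat > sec.py <<'E'
from h import *
p=ctrl.camera_params('wrist');im=ctrl.snapshot('wrist')
h=hsv(im);H,S,V=h[...,0],h[...,1],h[...,2]
red=((H<8)|(H>172))&(S>150)&(V>80);red[250:]=0;red[:,:240]=0;red[:,370:]=0
c=rect(red)[0];print('red box',cv2.boundingRect(c),cv2.contourArea(c))
bl=(H>100)&(H<130)&(S>100);bl[250:]=0;bl[:,:240]=0;bl[:,370:]=0
b=rect(bl)[0];x,y,w,hh=cv2.boundingRect(b);print('blue',x,y,w,hh)
# section side edges per row (rows of collar part and pocket part)
L=[];M=[]
for r in range(y+2,y+hh-2):
    u=np.where(bl[r])[0]
    L.append((r,u.min(),u.max()+1));
L=np.array(L)
for i in range(0,len(L),6):print(L[i],cast(p,[L[i,1],L[i,0]],.05)[0,:2].round(4),cast(p,[L[i,2],L[i,0]],.05)[0,:2].round(4),cast(p,[L[i,1],L[i,0]],.072)[0,:2].round(4),cast(p,[L[i,2],L[i,0]],.072)[0,:2].round(4))
# knob top: circle at z=.094: uppermost arc of red
pts=c[:,0,:].astype(float)+.5
P=cast(p,pts,.094);u=np.array([np.cos(np.radians(10.3)),np.sin(np.radians(10.3))]);n=np.array([-u[1],u[0]])
print('knob along',(P[:,:2]@u).min(),(P[:,:2]@u).max(),'lat',(P[:,:2]@n).min(),(P[:,:2]@n).max())
cv2.imwrite('pics/w2.png',cv2.resize(im[20:240,240:370],None,fx=3,fy=3)[:600])
E
python3 sec.py
```

```text
red box (285, 130, 23, 24) 384.0
blue 270 53 50 108
[ 55 270 318] [0.6166 0.1815] [0.6273 0.1224] [0.6144 0.1777] [0.6246 0.1217]
[ 61 271 318] [0.6099 0.1793] [0.6205 0.1212] [0.6082 0.1757] [0.6182 0.1205]
[ 67 271 319] [0.603  0.1784] [0.6139 0.1187] [0.6016 0.1748] [0.6119 0.1182]
[ 73 271 319] [0.596  0.1775] [0.6069 0.1175] [0.595  0.1739] [0.6053 0.117 ]
[ 79 272 319] [0.5892 0.1754] [0.5999 0.1162] [0.5885 0.1719] [0.5987 0.1158]
[ 85 272 320] [0.582  0.1744] [0.5931 0.1137] [0.5817 0.171 ] [0.5922 0.1134]
[ 91 274 320] [0.5752 0.1709] [0.5859 0.1124] [0.5753 0.1677] [0.5854 0.1122]
[ 97 275 320] [0.5682 0.1687] [0.5786 0.1111] [0.5686 0.1655] [0.5785 0.111 ]
[103 275 320] [0.5608 0.1677] [0.5713 0.1098] [0.5615 0.1646] [0.5715 0.1097]
[109 275 320] [0.5533 0.1667] [0.5639 0.1084] [0.5545 0.1637] [0.5645 0.1085]
[115 275 320] [0.5457 0.1657] [0.5563 0.1071] [0.5473 0.1627] [0.5574 0.1072]
[121 276 320] [0.5383 0.1633] [0.5487 0.1057] [0.5403 0.1605] [0.5502 0.1059]
[127 276 320] [0.5305 0.1623] [0.5411 0.1043] [0.5329 0.1595] [0.5429 0.1046]
[133 276 320] [0.5227 0.1612] [0.5333 0.1029] [0.5255 0.1585] [0.5355 0.1032]
[139 277 320] [0.515  0.1588] [0.5254 0.1015] [0.5182 0.1562] [0.5281 0.1019]
[145 277 320] [0.507  0.1577] [0.5174 0.1001] [0.5106 0.1552] [0.5205 0.1005]
[151 278 320] [0.4991 0.1553] [0.5094 0.0986] [0.5031 0.1529] [0.5129 0.0992]
[157 278 320] [0.4909 0.1542] [0.5012 0.0972] [0.4953 0.1518] [0.5051 0.0978]
knob along 0.5228032261804784 0.5505681935641439 lat 0.020921374326898484 0.04778217107834872
```

View pics/w2.png

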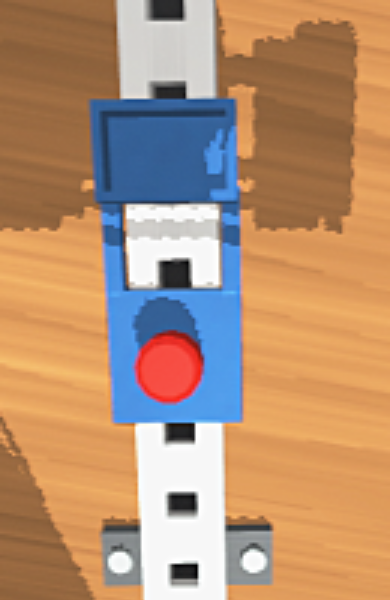

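The section measures 58 mm wide and the pocket 37.5 mm long (given as 58 and 38). Pocket centre is about (0.602, 0.1455), the knob about (0.519, 0.130), and the heading about 10.3°. Next I go to the pad with a small standoff.

Emit:
step_arm(rows=[[[1, 0.3, -4.7, -0.6, 0, 0, -3.1], [1, 0.3, -4.7, -0.6, 0, 0, -3.1], [1, 0.3, -4.7, -0.6, 0, 0, -3.1], [1, 0.3, -4.7, -0.6, 0, 0, -3.1], [1, 0.3, -4.7, -0.6, 0, 0, -3.1], [1, 0.3, -4.7, -0.6, 0, 0, -3.1], [1, 0.3, -4.7, -0.6, 0, 0, -3.1], [1, 0.3, -4.7, -0.6, 0, 0, -3.1], [1, 0, 0, 0, 0, 0, 0], [1, 0, 0, 0, 0, 0, 0]]])

```text
clock: 3.0
tool_pos: [0.5152, -0.2759, 0.2378]
orientation: [-90.0, -0.0, 165.4]
force: [0.8, -0.0, -0.7]
opening: 0.0881
```

```bash
python3 - <<'E'
from h import *
p=ctrl.camera_params('wrist');im=ctrl.snapshot('wrist');o=ctrl.get_obs()
print(o['tool_pos'],o['orientation'],o['joint_pos'].round(1))
g=proj(p,[[.555,-.281,.075]])[0];print(g)
x0,y0=max(0,int(g[0])-80),max(0,int(g[1])-60);print(x0,y0)
cv2.imwrite('pics/w3full.png',im)
cv2.imwrite('pics/w3.png',cv2.resize(im[y0:y0+120,x0:x0+160],None,fx=5,fy=5))
E
```

```text
[ 0.51543157 -0.27556849  0.23812474] [-9.00090635e+01 -8.52743099e-03  1.65427219e+02] [ -9.   10.8  -7.9  -0.  -71.3  84.4]
[316.80721904 140.66091249]
236 80
```

View pics/w3.png

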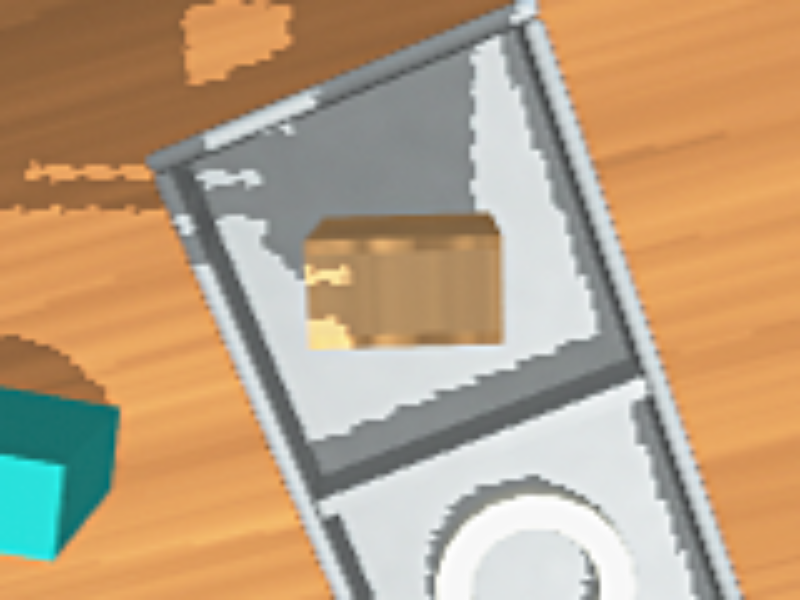

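The pad's top face has corners at crop (305,237), (502,237), (502,345) and (307,347), so it is square to the jaws. I'll cast those to z = 0.075.

```bash
python3 - <<'E'
from h import *
p=ctrl.camera_params('wrist');o=ctrl.get_obs()
P=cast(p,np.array([(305,237),(502,237),(502,345),(307,347)])/5+[236,80],.075)
c=P.mean(0);d=P[1]+P[2]-P[0]-P[3];print(P.round(4),c,np.linalg.norm(d)/2,np.linalg.norm(P[0]-P[3]),np.degrees(np.arctan2(d[1],d[0])),o['tool_pos'],c-o['tool_pos'])
E
```

```text
[[ 0.5748 -0.2632  0.075 ]
 [ 0.5638 -0.3052  0.075 ]
 [ 0.5407 -0.2995  0.075 ]
 [ 0.5513 -0.2569  0.075 ]] [ 0.55765257 -0.28119603  0.075     ] 0.043690531366636504 0.02425407605101198 -104.28610093914915 [ 0.51543157 -0.27556849  0.23812474] [ 0.04222101 -0.00562754 -0.16312474]
```

Emit:
step_arm(rows=[[[1, 1.4, -0.2, -3, 0, 0, 0], [1, 1.4, -0.2, -4, 0, 0, 0], [1, 1.4, -0.15, -4, 0, 0, 0], [1, 0, 0, -4, 0, 0, 0], [1, 0, 0, -3, 0, 0, 0], [1, 0, 0, -1.1, 0, 0, 0], [1, 0, 0, 0, 0, 0, 0], [-1, 0, 0, 0, 0, 0, 0], [-1, 0, 0, 0, 0, 0, 0], [-1, 0, 0, 0, 0, 0, 0], [-1, 0, 0, 0, 0, 0, 0], [-1, 0, 0, 0, 0, 0, 0]]])

```text
clock: 4.55
tool_pos: [0.5574, -0.2819, 0.0473]
orientation: [-90.0, 0.0, 165.4]
force: [-0.1, 0.0, 0.9]
opening: 0.0435
```

Emit:
step_arm(rows=[[[-1, 0, 0, 3, 0, 0, 0], [-1, 0, 0, 5, 0, 0, 0], [-1, 0, 0, 5, 0, 0, 0], [-1, 0.5, 4.75, 1, 0, 0, 2.8], [-1, 0.5, 4.75, 1, 0, 0, 2.8], [-1, 0.5, 4.75, 0, 0, 0, 2.8], [-1, 0.5, 4.75, 0, 0, 0, 2.8], [-1, 0.5, 4.75, 0, 0, 0, 2.8], [-1, 0.5, 4.75, 0, 0, 0, 2.8], [-1, 0.5, 4.75, 0, 0, 0, 2.8], [-1, 0.5, 4.75, 0, 0, 0, 2.8], [-1, 0.45, 4.75, 0, 0, 0, 2.5]]])

```text
clock: 6.05
tool_pos: [0.6017, 0.1472, 0.1971]
orientation: [-90.0, -0.0, -169.6]
force: [-0.3, -0.2, 0.2]
opening: 0.0431
```

Emit:
step_arm(rows=[[[-1, 0, 0, -1, 0, 0, 0], [-1, 0, 0, 0, 0, 0, 0], [-1, 0, 0, 0, 0, 0, 0]]])

```text
clock: 6.42
tool_pos: [0.6018, 0.1447, 0.1873]
orientation: [-90.0, -0.0, -169.8]
force: [0.7, -0.6, -0.1]
opening: 0.0431
```

```bash
python3 - <<'E'
from h import *
p=ctrl.camera_params('wrist');im=ctrl.snapshot('wrist');o=ctrl.get_obs()
print(o['tool_pos'],o['orientation'],o['opening'],o['force'])
print(proj(p,[[.602,.1455,.072],[.519,.130,.094],o['tool_pos']+[0,0,.028]]))
t=ctrl.snapshot('top');q=ctrl.camera_params('top')
print(proj(q,[[.602,.1455,.072]]))
cv2.imwrite('pics/w4t.png',t)
cv2.imwrite('pics/w4.png',im)
E
```

```text
[0.60203242 0.14471516 0.18748876] [-8.99941773e+01  1.46041363e-02 -1.69781758e+02] 0.04310547831440136 [-0.14637711  0.1990492  -0.41066214]
[[320.41211295 186.14376982]
 [320.9562771  271.44257054]
 [320.80728567 255.67205156]]
[[244.97421257 168.34317343]]
```

View pics/w4.png

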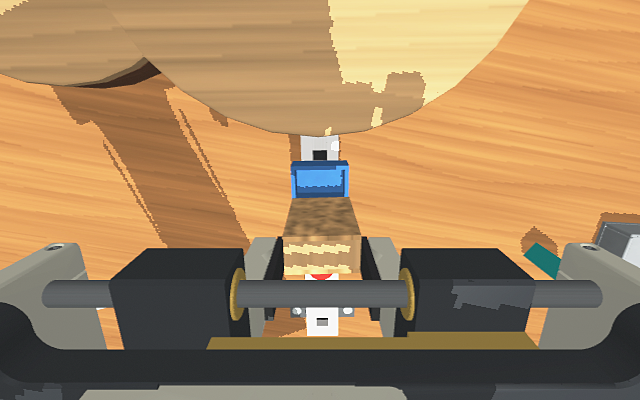

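The pocket is visible ahead of the held block (blue, columns 291–349, front edge at row 161). The block is upright between the fingers. I'll measure both.

```bash
python3 - <<'E'
from h import *
p=ctrl.camera_params('wrist');o=ctrl.get_obs();im=cv2.imread('pics/w4.png')
h=hsv(im);H,S,V=h[...,0],h[...,1],h[...,2]
bl=(H>100)&(H<130)&(S>100);bl[:150]=0;bl[205:]=0;bl[:,:270]=0;bl[:,370:]=0
u=R.from_euler('z',10.3,degrees=True).as_matrix()[:2,:2]
for r in range(158,200,3):
    w=np.where(bl[r])[0]
    if len(w):
        P=cast(p,[[w.min(),r],[w.max()+1,r]],.072)[:,:2]@u;print(r,w.min(),w.max()+1,P.round(4).tolist(),'mid lat',P[:,1].mean().round(4))
print('tcp along/lat',o['tool_pos'][:2]@u)
# block: print colour mask rows
gray=cv2.cvtColor(im,cv2.COLOR_BGR2GRAY)
cv2.imwrite('pics/w5.png',cv2.resize(im[150:290,265:375],None,fx=4,fy=4))
E
```

```text
161 293 347 [[0.6442, 0.0624], [0.6441, 0.0093]] mid lat 0.0359
164 292 348 [[0.6412, 0.0635], [0.6412, 0.0083]] mid lat 0.0359
167 291 349 [[0.6382, 0.0646], [0.6381, 0.0072]] mid lat 0.0359
170 291 349 [[0.6352, 0.0647], [0.6351, 0.0071]] mid lat 0.0359
173 291 348 [[0.6322, 0.0648], [0.6321, 0.0081]] mid lat 0.0364
176 291 348 [[0.6291, 0.0649], [0.629, 0.008]] mid lat 0.0364
179 291 348 [[0.626, 0.065], [0.6259, 0.0079]] mid lat 0.0364
182 291 348 [[0.6229, 0.0651], [0.6228, 0.0078]] mid lat 0.0364
185 292 348 [[0.6198, 0.0642], [0.6197, 0.0077]] mid lat 0.036
188 292 348 [[0.6166, 0.0643], [0.6165, 0.0077]] mid lat 0.036
191 292 348 [[0.6135, 0.0644], [0.6134, 0.0076]] mid lat 0.036
194 292 348 [[0.6103, 0.0645], [0.6102, 0.0075]] mid lat 0.036
197 292 310 [[0.6071, 0.0646], [0.6071, 0.0462]] mid lat 0.0554
tcp along/lat [0.61827005 0.03475156]
```

View pics/w5.png

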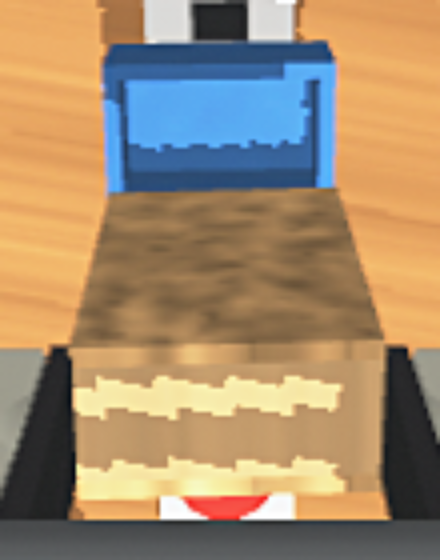

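```bash
python3 - <<'E'
from h import *
p=ctrl.camera_params('wrist');o=ctrl.get_obs()
u=R.from_euler('z',10.3,degrees=True).as_matrix()[:2,:2]
zt=o['tool_pos'][2]-.0473
print('bot front',cast(p,np.array([(108,190),(338,188)])/4+[265,150],zt+.005)[:,:2]@u)
print('top',cast(p,np.array([(73,346),(384,345),(384,495),(75,497)])/4+[265,150],zt+.075)[:,:2]@u)
for z,r in((.072,165.5),(.072,170)):print(cast(p,[320,r],z)[:,:2]@u)
print(cast(p,[[320,135]],.1)[:,:2]@u,'pocket floor front', cast(p,[[320,186.5],[320,193.5]],.05)[:,:2]@u)
E
```

```text
bot front [[0.63007728 0.05704076]
 [0.63040851 0.01284753]]
top [[0.62998038 0.05537613]
 [0.63006078 0.01255206]
 [0.60648339 0.01166644]
 [0.60622871 0.05604149]]
[[0.63969719 0.03588481]]
[[0.63516147 0.03590021]]
[[0.67244273 0.03562011]] pocket floor front [[0.6119698  0.03609958]
 [0.60403663 0.0361265 ]]
```

Emit:
step_arm(rows=[[[-1, 0.13, 0.16, -2.5, 0, 0, 0], [-1, 0, 0, -2.5, 0, 0, 0], [-1, 0, 0, -1.5, 0, 0, 0], [-1, 0, 0, -1, 0, 0, 0], [-1, 0, 0, -0.5, 0, 0, 0], [-1, 0, 0, -0.3, 0, 0, 0]]])

```text
clock: 7.28
tool_pos: [0.6036, 0.1474, 0.1045]
orientation: [-90.0, 0.0, -169.7]
force: [-0.2, -0.7, 0.2]
opening: 0.043
```

Emit:
step_arm(rows=[[[-1, 0, 0, -0.4, 0, 0, 0], [-1, 0, 0, -0.3, 0, 0, 0], [-1, 0, 0, 0, 0, 0, 0]]])

```text
clock: 7.65
tool_pos: [0.6031, 0.1473, 0.097]
orientation: [-90.0, -0.0, -169.7]
force: [-0.2, 0.7, -0.7]
opening: 0.043
```

Emit:
step_arm(rows=[[[-1, 0, 0, -0.2, 0, 0, 0], [-1, 0, 0, -0.15, 0, 0, 0], [-1, 0, 0, -0.1, 0, 0, 0], [-1, 0, 0, 0, 0, 0, 0]]])

```text
clock: 8.15
tool_pos: [0.6032, 0.1472, 0.0926]
orientation: [-90.0, -0.0, -169.7]
force: [-0.1, 0.1, -0.7]
opening: 0.043
```

Emit:
step_arm(rows=[[[-1, 0, 0, -0.1, 0, 0, 0], [-1, 0, 0, -0.05, 0, 0, 0], [-1, 0, 0, 0, 0, 0, 0]]])

```text
clock: 8.52
tool_pos: [0.6038, 0.1475, 0.0921]
orientation: [-90.0, 0.1, -169.7]
force: [-1.6, 0.4, 5.6]
opening: 0.043
```

Emit:
step_arm(rows=[[[0.3, 0, 0, 0, 0, 0, 0], [0.3, 0, 0, 0, 0, 0, 0], [0.3, 0, 0, 0, 0, 0, 0], [0.3, 0, 0, 0.5, 0, 0, 0], [0.3, 0, 0, 2, 0, 0, 0], [0.3, 0, 0, 3, 0, 0, 0], [0.3, 0, 0, 3, 0, 0, 0], [0.3, -2, -0.4, 2, 0, 0, 0], [0.3, -4, -0.7, 1, 0, 0, 0], [0.3, -4, -0.8, 0, 0, 0, 0], [0.3, -3, -0.5, 0, 0, 0, 0], [0.3, 0, 0, 0, 0, 0, 0]]])

```text
clock: 10.02
tool_pos: [0.4719, 0.123, 0.2073]
orientation: [-90.1, 0.1, -169.7]
force: [0.4, 1.1, 0.2]
opening: 0.0567
```

```bash
python3 - <<'E'
from h import *
p=ctrl.camera_params('wrist');im=ctrl.snapshot('wrist');o=ctrl.get_obs()
print(o['tool_pos'],o['orientation'],o['opening'],o['force'])
c=proj(p,[[.603,.147,.12],[.52,.131,.094]]);print(c)
x,y=[int(v) for v in c[0]]
cv2.imwrite('pics/w6.png',im)
E
```

```text
[0.47302105 0.12337763 0.20718819] [-9.00458216e+01  1.06252377e-01 -1.69661120e+02] 0.056926901635883174 [ 0.8070933  -0.12203736  0.66380767]
[[320.94410964  33.18499299]
 [322.01657727 137.83198387]]
```

View pics/w6.png

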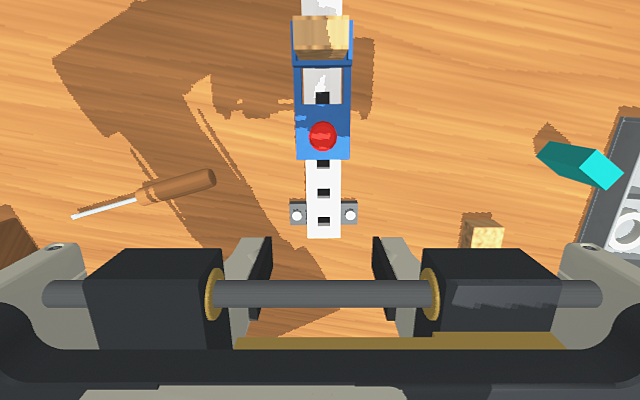

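The block stands in the pocket, square (top face around (321,33)). The knob is at (322,136), within 2 px of the prediction. I'll check both numerically.

```bash
python3 - <<'E'
from h import *
p=ctrl.camera_params('wrist');o=ctrl.get_obs();im=cv2.imread('pics/w6.png')
u=R.from_euler('z',10.3,degrees=True).as_matrix()[:2,:2]
h=hsv(im);H,S,V=h[...,0],h[...,1],h[...,2]
red=((H<8)|(H>172))&(S>150)&(V>80);red[:100]=0;red[170:]=0;red[:,:290]=0;red[:,360:]=0
c=rect(red)[0];P=cast(p,c[:,0]+.5,.094)[:,:2]@u;print('red',cv2.boundingRect(c),P.min(0),P.max(0),P.mean(0))
print('tcp',o['tool_pos'][:2]@u)
c=np.array([(292,17),(350,17),(349,50),(292,50)]);print('block top',cast(p,c,.12)[:,:2]@u)
t=ctrl.snapshot('top');q=ctrl.camera_params('top');print(proj(q,[[.603,.147,.12],[.52,.131,.094]]))
cv2.imwrite('pics/t6.png',cv2.resize(t[130:230,200:300],None,fx=5,fy=5,interpolation=2))
E
```

```text
red (309, 121, 28, 30) [0.52422881 0.0222676 ] [0.55144586 0.04801048] [0.53742    0.03528185]
tcp [0.48745853 0.03681219]
block top [[0.63207088 0.05945987]
 [0.63208664 0.01442035]
 [0.60877672 0.01455386]
 [0.6087581  0.06013881]]
[[241.31582011 163.99360972]
 [247.86515402 199.61151764]]
```

View pics/t6.png

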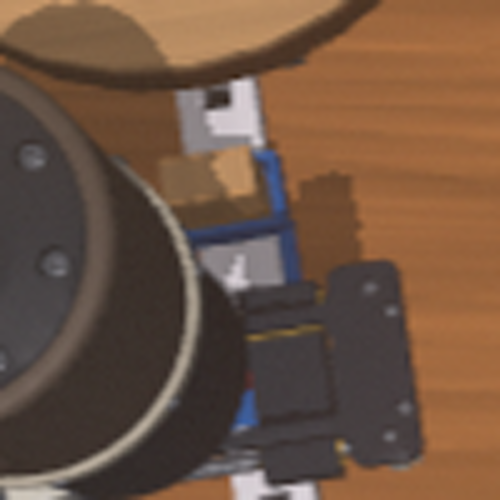

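The top view shows the block seated in the pocket, with the arm covering the rest. The block centre is 1–1.5 mm from the pocket centre. Next I go to the knob.

Emit:
step_arm(rows=[[[0.6, 2.4, 0.4, 0, 0, 0, 0], [0.6, 2.34, 0.36, 0, 0, 0, 0], [0.6, 0, 0, -3, 0, 0, 0], [0.6, 0, 0, -4, 0, 0, 0], [0.6, 0, 0, -4, 0, 0, 0], [0.6, 0, 0, -2, 0, 0, 0], [0.6, 0, 0, -1.1, 0, 0, 0], [0.6, 0, 0, 0, 0, 0, 0]]])

```text
clock: 11.12
tool_pos: [0.5208, 0.1307, 0.0645]
orientation: [-90.0, -0.1, -169.7]
force: [0.3, 0.5, 0.1]
opening: 0.0705
```

Emit:
step_arm(rows=[[[-1, 0, 0, 0.1, 0, 0, 0], [-1, 0, 0, 0, 0, 0, 0], [-1, 0, 0, 0, 0, 0, 0], [-1, 0, 0, 0, 0, 0, 0], [-1, 0, 0, 0, 0, 0, 0]]])

```text
clock: 11.75
tool_pos: [0.5207, 0.1311, 0.0663]
orientation: [-90.0, 0.0, -169.7]
force: [-1.3, 3.4, 1.6]
opening: 0.0257
```

Emit:
step_arm(rows=[[[-1, 0, 0, 0.3, 0, 0, 0], [-1, 0, 0, 0.4, 0, 0, 0], [-1, 0, 0, 0.4, 0, 0, 0], [-1, 0, 0, 0.4, 0, 0, 0], [-1, 0, 0, 0, 0, 0, 0], [-1, 0, 0, 0, 0, 0, 0]]])

```text
clock: 12.5
tool_pos: [0.5205, 0.1308, 0.0811]
orientation: [-90.0, -0.0, -169.7]
force: [-0.5, 0.5, -0.6]
opening: 0.0002
```

```bash
python3 - <<'E'
from h import *
o=ctrl.get_obs();print(o['tool_pos'],o['opening'],o['force'])
im=ctrl.snapshot('scene');p=ctrl.camera_params('scene')
print(proj(p,[[.52,.131,.064],[.52,.131,.079],[.52,.131,.094],[.52,.131,.109],[.603,.147,.12]]))
w=ctrl.snapshot('wrist')
a=cv2.resize(im[130:230,320:430],None,fx=4,fy=4,interpolation=2);b=w[:300,230:420]
b=cv2.resize(b,(253,400));cv2.imwrite('pics/w7.png',np.hstack([a,b]))
E
```

```text
[0.5205115  0.13084051 0.08106821] 0.0001675106847684796 [-0.46740255  0.46713987 -0.61097093]
[[374.66719435 181.29625397]
 [375.39337016 176.83819639]
 [376.13445272 172.28862487]
 [376.89090582 167.64469232]
 [404.63085424 181.62002161]]
```

View pics/w7.png

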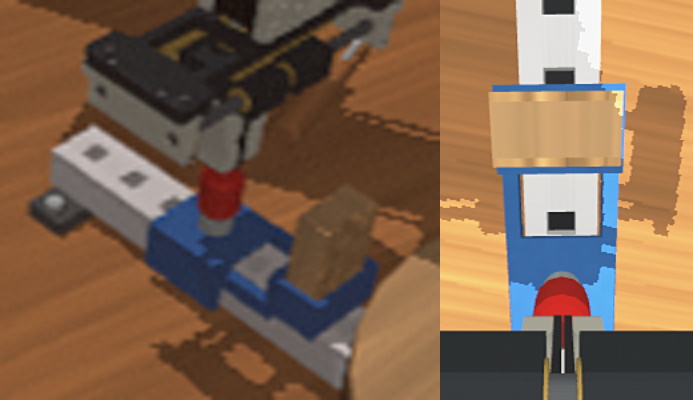

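The fingers slipped off and shut (opening 0), and the knob now appears ahead of or below the tips. The block is still seated and the section unmoved. I need a closer look before mending it.

```bash
python3 - <<'E'
from h import *
o=ctrl.get_obs();p=ctrl.camera_params('wrist');w=ctrl.snapshot('wrist');t=o['tool_pos']
u=R.from_euler('z',10.3,degrees=True).as_matrix()[:2,:2];print(t,t[:2]@u,o['force'])
print('tcp',proj(p,[t,t+[0,0,.019]]))
for z in(.064,.079,.094,.11):
    c=np.array([.5355,.0358])
    q=[np.r_[u@(c+d),z] for d in np.array([(0,0),(.014,0),(-.014,0),(0,.014),(0,-.014)])]
    print(z,proj(p,q).round(0).tolist())
cv2.imwrite('pics/w8.png',cv2.resize(w[170:290,260:380],None,fx=5,fy=5,interpolation=2))
h=hsv(w);H,S,V=h[...,0],h[...,1],h[...,2]
red=((H<8)|(H>172))&(S>150)&(V>60);red[:150]=0;red[300:]=0;red[:,:270]=0;red[:,370:]=0
for r in range(195,260,4):
    x=np.where(red[r])[0]
    if len(x):print(r,x.min(),x.max())
E
```

```text
[0.52050318 0.1308121  0.08099619] [0.53550479 0.03563695] [-0.42371167 -0.37051908  0.1103532 ]
tcp [[320.848824   234.68643124]
 [320.76261028 248.29271428]]
0.064 [[321.0, 224.0], [321.0, 206.0], [321.0, 243.0], [301.0, 224.0], [341.0, 224.0]]
0.079 [[321.0, 233.0], [321.0, 213.0], [321.0, 253.0], [299.0, 233.0], [342.0, 233.0]]
0.094 [[321.0, 244.0], [320.0, 222.0], [321.0, 264.0], [298.0, 244.0], [344.0, 244.0]]
0.11 [[320.0, 257.0], [320.0, 234.0], [320.0, 278.0], [295.0, 257.0], [345.0, 257.0]]
211 310 332
215 305 337
219 304 338
223 303 340
227 302 341
231 301 341
235 300 342
239 321 322
243 321 322
247 321 322
251 321 322
255 321 322
259 321 322
```

No more pictures can be viewed, so I continue on numbers. The knob is where expected and at its home height, but the grip was too high and not yet developed when I lifted. I'll reopen, go lower (grasp point at the knob's middle) and let the grip settle.

Emit:
step_arm(rows=[[[0.3, 0, 0, 0, 0, 0, 0], [0.3, 0, 0, 0, 0, 0, 0], [0.3, 0, 0, 0, 0, 0, 0], [0.3, 0, 0, 0, 0, 0, 0], [0.3, 0, 0, 0, 0, 0, 0], [0.3, 0, 0, 0, 0, 0, 0], [0.3, 0, 0, 0, 0, 0, 0]]])

```text
clock: 13.52
tool_pos: [0.5206, 0.1309, 0.0812]
orientation: [-90.0, 0.0, -169.7]
force: [0.2, 0.3, -0.2]
opening: 0.0564
```

```bash
cat > knob.py <<'E'
from h import *
o=ctrl.get_obs();p=ctrl.camera_params('wrist');w=ctrl.snapshot('wrist');t=o['tool_pos']
u=R.from_euler('z',10.3,degrees=True).as_matrix()[:2,:2];print(t,t[:2]@u,o['force'],o['opening'])
h=hsv(w);H,S,V=h[...,0],h[...,1],h[...,2]
red=((H<8)|(H>172))&(S>150)&(V>60);red[:150]=0;red[300:]=0;red[:,:270]=0;red[:,370:]=0
for r in range(195,285,4):
    x=np.where(red[r])[0]
    if len(x):print(r,x.min(),x.max(),w[r,321])
for z in(.064,.079,.094,.11):
    c=np.array([.5355,.0358])
    q=[np.r_[u@(c+d),z] for d in np.array([(0,0),(.014,0),(-.014,0),(0,.014),(0,-.014)])]
    print(z,proj(p,q).round(0).tolist())
E
python3 knob.py
```

```text
[0.52059729 0.13088155 0.08117081] [0.5356098  0.03568845] [ 0.15928066  0.34128824 -0.24313392] 0.056433986987086245
211 310 332 [ 33  38 154]
215 306 337 [ 30  36 153]
219 304 338 [ 31  37 153]
223 303 340 [ 37  42 204]
227 302 341 [ 78  88 249]
231 301 341 [ 86 100 250]
235 300 342 [ 37  44 210]
239 300 343 [ 39  45 212]
243 300 342 [ 34  40 210]
247 301 341 [ 81  92 247]
251 303 339 [ 79  90 247]
255 307 336 [ 78  89 247]
259 313 330 [ 56  65 249]
0.064 [[321.0, 225.0], [321.0, 206.0], [321.0, 243.0], [301.0, 225.0], [341.0, 225.0]]
0.079 [[321.0, 233.0], [321.0, 214.0], [321.0, 253.0], [299.0, 233.0], [342.0, 233.0]]
0.094 [[321.0, 244.0], [321.0, 222.0], [321.0, 264.0], [298.0, 244.0], [344.0, 244.0]]
0.11 [[321.0, 257.0], [320.0, 234.0], [321.0, 278.0], [295.0, 257.0], [346.0, 257.0]]
```

Emit:
step_arm(rows=[[[0.3, 0, 0, -0.9, 0, 0, 0], [0.3, 0, 0, -0.8, 0, 0, 0], [0.3, 0, 0, -0.6, 0, 0, 0], [0.3, 0, 0, -0.2, 0, 0, 0], [-1, 0, 0, 0, 0, 0, 0], [-1, 0, 0, 0, 0, 0, 0], [-1, 0, 0, 0, 0, 0, 0], [-1, 0, 0, 0, 0, 0, 0], [-1, 0, 0, 0, 0, 0, 0], [-1, 0, 0, 0, 0, 0, 0], [-1, 0, 0, 0, 0, 0, 0], [-1, 0, 0, 0, 0, 0, 0]]])

```text
clock: 15.08
tool_pos: [0.5208, 0.1311, 0.0564]
orientation: [-90.0, 0.0, -169.7]
force: [-2.5, 3.3, 3.6]
opening: 0.0262
```

Emit:
step_arm(rows=[[[-1, 0, 0, 0, 0, 0, 0], [-1, 0, 0, 0, 0, 0, 0], [-1, 0, 0, 0.15, 0, 0, 0], [-1, 0, 0, 0.15, 0, 0, 0], [-1, 0, 0, 0, 0, 0, 0]]])

```text
clock: 15.7
tool_pos: [0.5206, 0.131, 0.0589]
orientation: [-90.0, -0.0, -169.7]
force: [1.3, 5.2, -4.9]
opening: 0.0265
```

Gripped: there is about 5 N of downward pull, which matches the plunger friction. I'll continue lifting slowly.

Emit:
step_arm(rows=[[[-1, 0, 0, 0.15, 0, 0, 0], [-1, 0, 0, 0.15, 0, 0, 0], [-1, 0, 0, 0.15, 0, 0, 0], [-1, 0, 0, 0.15, 0, 0, 0], [-1, 0, 0, 0.15, 0, 0, 0], [-1, 0, 0, 0.15, 0, 0, 0], [-1, 0, 0, 0.15, 0, 0, 0], [-1, 0, 0, 0.1, 0, 0, 0], [-1, 0, 0, 0, 0, 0, 0]]])

```text
clock: 16.82
tool_pos: [0.5207, 0.1311, 0.0706]
orientation: [-90.0, 0.0, -169.7]
force: [-0.1, 4.8, -2.6]
opening: 0.0263
```

```bash
cat > knob2.py <<'E'
from h import *
o=ctrl.get_obs();p=ctrl.camera_params('wrist');w=ctrl.snapshot('wrist');t=o['tool_pos']
u=R.from_euler('z',10.3,degrees=True).as_matrix()[:2,:2];print(t,t[:2]@u,o['force'],o['opening'])
h=hsv(w);H,S,V=h[...,0],h[...,1],h[...,2]
red=((H<8)|(H>172))&(S>150)&(V>60);red[:150]=0;red[300:]=0;red[:,:270]=0;red[:,370:]=0
rr=np.where(red[:,316:326].any(1))[0];print('red rows',rr.min(),rr.max(),'cols',np.where(red.any(0))[0][[0,-1]])
for z in(.064,.094):print(proj(p,[np.r_[u@([t[:2]@u+[d,0]][0]),z+l] for l in(0,.015) for d in(.014,-.014)]).round(0).tolist())
bl=(H>100)&(H<130)&(S>100);bl[200:]=0;bl[:,:270]=0;bl[:,375:]=0
rb=np.where(bl.sum(1)>30)[0];print('blue rows',rb.min() if len(rb) else None)
c=(H>5)&(H<22)&(S>60)
for r in range(0,120,6):
    x=np.where(bl[r])[0];print(r,len(x),x[[0,-1]] if len(x) else '',w[r,321].tolist(),cast(p,[321,r],.05)[0,:2]@u,cast(p,[321,r],.12)[0,:2]@u)
cv2.imwrite('pics/last.png',w)
E
python3 knob2.py
```

```text
[0.52065849 0.13106286 0.07058311] [0.53570242 0.0358559 ] [-0.06789328  4.78480351 -2.60696495] 0.026274530111059884
red rows 222 279 cols [297 347]
[[321.0, 211.0], [321.0, 249.0], [321.0, 219.0], [321.0, 260.0]]
[[321.0, 229.0], [321.0, 273.0], [321.0, 241.0], [321.0, 288.0]]
blue rows 61
0 0  [51, 50, 49] [0.67368424 0.0356207 ] [0.65487143 0.03546609]
6 0  [149, 151, 151] [0.67066814 0.03562419] [0.65290019 0.03546837]
12 0  [223, 225, 226] [0.66762022 0.03562771] [0.65090815 0.03547068]
18 0  [222, 224, 226] [0.66453997 0.03563127] [0.64889497 0.035473  ]
24 0  [223, 225, 227] [0.66142687 0.03563487] [0.64686033 0.03547535]
30 0  [223, 225, 225] [0.65828039 0.0356385 ] [0.64480388 0.03547773]
36 0  [223, 225, 225] [0.6551     0.03564218] [0.64272526 0.03548013]
42 0  [222, 225, 227] [0.65188514 0.0356459 ] [0.64062411 0.03548256]
48 0  [180, 182, 185] [0.64863526 0.03564965] [0.63850007 0.03548502]
54 0  [49, 48, 48] [0.64534976 0.03565345] [0.63635276 0.0354875 ]
60 0  [44, 44, 48] [0.64202807 0.03565729] [0.63418179 0.03549001]
66 21 [270 296] [135, 132, 135] [0.63866959 0.03566117] [0.63198677 0.03549254]
72 0  [99, 153, 196] [0.6352737 0.0356651] [0.62976731 0.03549511]
78 0  [116, 166, 209] [0.63183976 0.03566906] [0.62752298 0.0354977 ]
84 0  [116, 165, 208] [0.62836715 0.03567308] [0.62525337 0.03550033]
90 0  [115, 164, 206] [0.62485519 0.03567714] [0.62295805 0.03550298]
96 0  [116, 166, 207] [0.62130323 0.03568124] [0.62063658 0.03550566]
102 1 [370 370] [115, 165, 206] [0.61771057 0.03568539] [0.61828851 0.03550838]
108 1 [370 370] [116, 166, 207] [0.6140765  0.03568959] [0.61591337 0.03551112]
114 1 [370 370] [116, 166, 207] [0.61040031 0.03569384] [0.61351071 0.0355139 ]
```

The knob rose with the fingers, about 14 mm, so the pin is clear of the hole. Now I slide 36 mm along the heading.

Emit:
step_arm(rows=[[[-1, 0.3, 0.05, 0, 0, 0, 0], [-1, 0.5, 0.09, 0, 0, 0, 0], [-1, 0.5, 0.09, 0, 0, 0, 0], [-1, 0.5, 0.09, 0, 0, 0, 0], [-1, 0.5, 0.09, 0, 0, 0, 0], [-1, 0.5, 0.09, 0, 0, 0, 0], [-1, 0.5, 0.09, 0, 0, 0, 0], [-1, 0.24, 0.05, 0, 0, 0, 0], [-1, 0, 0, 0, 0, 0, 0], [-1, 0, 0, 0, 0, 0, 0]]])

```text
clock: 18.12
tool_pos: [0.5554, 0.1376, 0.0705]
orientation: [-90.0, -0.1, -169.7]
force: [-2.2, 5.9, -0.8]
opening: 0.0264
```

```bash
python3 knob2.py
```

```text
[0.55537468 0.1376161  0.07053482] [0.5710309 0.0360962] [-2.16377512  5.9114523  -0.8437316 ] 0.026372390409626925
red rows 222 279 cols [297 347]
[[321.0, 211.0], [321.0, 249.0], [321.0, 220.0], [321.0, 260.0]]
[[321.0, 230.0], [321.0, 273.0], [321.0, 241.0], [321.0, 288.0]]
blue rows 61
0 0  [110, 159, 200] [0.70899082 0.03591694] [0.69024872 0.03574189]
6 0  [110, 161, 201] [0.70597761 0.0359205 ] [0.68827986 0.03574422]
12 0  [111, 161, 203] [0.70293253 0.0359241 ] [0.68629017 0.03574657]
18 0  [113, 163, 204] [0.69985506 0.03592773] [0.68427931 0.03574894]
24 0  [113, 164, 204] [0.69674468 0.03593141] [0.68224695 0.03575134]
30 0  [110, 159, 202] [0.69360086 0.03593512] [0.68019275 0.03575377]
36 0  [109, 156, 195] [0.69042306 0.03593888] [0.67811634 0.03575622]
42 0  [103, 146, 183] [0.68721073 0.03594267] [0.67601736 0.0357587 ]
48 0  [76, 105, 130] [0.6839633  0.03594651] [0.67389546 0.03576121]
54 0  [36, 48, 69] [0.68068018 0.03595039] [0.67175023 0.03576374]
60 0  [33, 44, 68] [0.6773608  0.03595431] [0.66958131 0.03576631]
66 74 [270 343] [157, 119, 95] [0.67400454 0.03595827] [0.66738829 0.0357689 ]
72 0  [100, 152, 196] [0.67061079 0.03596228] [0.66517078 0.03577152]
78 0  [114, 165, 207] [0.66717892 0.03596634] [0.66292835 0.03577417]
84 0  [114, 165, 207] [0.66370827 0.03597044] [0.66066059 0.03577684]
90 0  [116, 166, 208] [0.6601982  0.03597458] [0.65836707 0.03577955]
96 1 [370 370] [117, 166, 207] [0.65664801 0.03597878] [0.65604734 0.03578229]
102 1 [370 370] [115, 165, 207] [0.65305703 0.03598302] [0.65370095 0.03578507]
108 1 [370 370] [116, 166, 208] [0.64942455 0.03598731] [0.65132745 0.03578787]
114 0  [115, 165, 207] [0.64574983 0.03599165] [0.64892634 0.03579071]
```

It travelled 35.3 mm, with the block moving along with the hand. I'll add 0.7 mm, then press down and watch for a stop near lift 10 mm.

Emit:
step_arm(rows=[[[-1, 0.07, 0.01, 0, 0, 0, 0], [-1, 0, 0, 0, 0, 0, 0], [-1, 0, 0, -0.2, 0, 0, 0], [-1, 0, 0, -0.2, 0, 0, 0], [-1, 0, 0, -0.2, 0, 0, 0], [-1, 0, 0, -0.1, 0, 0, 0], [-1, 0, 0, 0, 0, 0, 0]]])

```text
clock: 19.05
tool_pos: [0.5561, 0.1378, 0.0639]
orientation: [-90.0, -0.0, -169.7]
force: [-4.3, 7.3, 1.9]
opening: 0.0266
```

Emit:
step_arm(rows=[[[-1, 0, 0, -0.2, 0, 0, 0], [-1, 0, 0, -0.2, 0, 0, 0], [-1, 0, 0, -0.2, 0, 0, 0], [-1, 0, 0, -0.1, 0, 0, 0], [-1, 0, 0, -0.05, 0, 0, 0], [-1, 0, 0, 0, 0, 0, 0]]])

```text
clock: 19.8
tool_pos: [0.5562, 0.1378, 0.0565]
orientation: [-90.0, -0.0, -169.7]
force: [-4.0, 7.5, 3.0]
opening: 0.027
```

Emit:
step_arm(rows=[[[-1, 0, 0, -0.1, 0, 0, 0], [-1, 0, 0, -0.1, 0, 0, 0], [-1, 0, 0, 0, 0, 0, 0], [-1, 0, 0, 0, 0, 0, 0]]])

```text
clock: 20.3
tool_pos: [0.558, 0.1382, 0.0562]
orientation: [-90.0, 0.2, -169.7]
force: [-4.1, 5.9, 11.9]
opening: 0.0267
```

```bash
python3 knob2.py | head -8
```

```text
[0.55797452 0.13821164 0.0562422 ] [0.57369533 0.03621728] [-4.09554461  5.94667372 11.88983547] 0.026704063510536908
red rows 222 279 cols [297 346]
[[321.0, 219.0], [321.0, 260.0], [321.0, 229.0], [321.0, 272.0]]
[[321.0, 240.0], [321.0, 287.0], [320.0, 254.0], [320.0, 305.0]]
blue rows 59
0 0  [110, 161, 202] [0.70793301 0.03611913] [0.68889595 0.03591332]
6 0  [111, 161, 203] [0.70512291 0.03611946] [0.68713235 0.03591353]
12 0  [114, 164, 205] [0.70228341 0.03611979] [0.6853503  0.03591374]
```

The downward stop is at 12 N and z = 0.0562, the same as home, so the pin is in the hole. The hand drifted forward to +38.0 mm, so I'll ease the push and nudge back toward the hole's centre.

Emit:
step_arm(rows=[[[-1, -0.1, -0.02, 0.05, 0, 0, 0], [-1, -0.05, -0.01, 0, 0, 0, 0], [-1, 0, 0, 0, 0, 0, 0], [-1, 0, 0, 0, 0, 0, 0], [-1, 0, 0, 0, 0, 0, 0], [-1, 0, 0, 0, 0, 0, 0]]])

```text
clock: 21.1
tool_pos: [0.5573, 0.1381, 0.0563]
orientation: [-90.0, 0.2, -169.7]
force: [1.7, 6.0, 5.3]
opening: 0.0266
```

```bash
python3 - <<'E'
from h import *
import subprocess
print(subprocess.run(['python3','knob2.py'],capture_output=True,text=True).stdout[:500])
im=cv2.imread('pics/last.png');p=ctrl.camera_params('wrist')
u=R.from_euler('z',10.3,degrees=True).as_matrix()[:2,:2]
# block top rear edge/front edge along centre column: hue/brightness steps below row 50
col=im[:,310:332].mean(1).mean(1);
d=np.diff(col);print([(r,int(d[r])) for r in range(0,215) if abs(d[r])>12])
for r in(50,70,130,150):print(r,cast(p,[321,r],.12)[0,:2]@u)
E
```

```text
[0.55728165 0.13813029 0.05633189] [0.57299907 0.03626113] [1.69680776 5.98124057 5.30920956] 0.026574271317432185
red rows 222 279 cols [297 347]
[[321.0, 219.0], [321.0, 260.0], [321.0, 229.0], [321.0, 272.0]]
[[321.0, 240.0], [321.0, 287.0], [320.0, 254.0], [320.0, 305.0]]
blue rows 59
0 0  [113, 161, 203] [0.70733029 0.03616819] [0.68820348 0.03594855]
6 0  [112, 162, 204] [0.70451544 0.03616856] [0.6864358  0.03594878]
12 0  [113, 163, 205] [0.70167125 0.03616893] [0.68464969 0.03594901]
18
this script no longer has the robotException ignored in: <_io.TextIOWrapper mode='rw' encoding='UTF-8'>
Traceback (most recent call last):
BrokenPipeError: [Errno 32] Broken pipe
```

```bash
python3 - <<'E'
from h import *
p=ctrl.camera_params('wrist');im=ctrl.snapshot('wrist');o=ctrl.get_obs()
u=R.from_euler('z',10.3,degrees=True).as_matrix()[:2,:2]
t=o['tool_pos'];print(t[:2]@u,t[2],o['force'],o['opening'],o['clock'])
h=hsv(im);m=((h[...,0]>5)&(h[...,0]<22)&(h[...,1]>60)).astype(np.uint8);m[:52]=0;m[170:]=0;m[:,:255]=0;m[:,390:]=0
g=cv2.GaussianBlur(im,(3,3),0).mean(2)
for name,l in(('col',g[:,312:330].mean(1)),('row',g[95:110].mean(0))):
    d=np.diff(l);print(name,[(i,int(d[i])) for i in range(len(d)) if abs(d[i])>14 and (i<200 if name=='col' else 240<i<400)])
q=proj(p,[np.r_[u@(t[:2]@u+[.085+a,b]),.12] for a,b in((-.012,0),(.012,0),(0,.022),(0,-.022))]);print('expected block edges',q.round(1).tolist())
E
```

```text
[0.57298049 0.03627366] 0.05634129489186376 [1.7532838  6.45761656 5.32048678] 0.02661470077174095 21.2
col [(41, -18), (42, -15), (48, -24), (60, 37), (61, 47), (62, 15), (129, -20), (133, 29), (134, 59), (135, 29), (166, -35), (167, -93), (168, -56), (181, 44), (182, 59), (183, 21), (184, -19), (185, -41), (186, -22)]
row [(257, 21), (375, -18), (376, -15)]
expected block edges [[320.2, 128.2], [320.1, 59.0], [260.1, 94.7], [380.2, 94.8]]
```

The block edges are at rows 61–129 and columns 257–375, against 59–128 and 260–380 expected, so it is seated within about 1.5 mm. Handing in.

```bash
python3 -c "
from plant import ctrl
print(ctrl.close_job()); print(ctrl.get_obs()['force'])"
```

```text
the job is handed in; nothing more can be done
None
the job is handed in; nothing more can be done
```

I seated the cork pad block in the blue pocket and let go of it. Then I pulled the plunger, slid the section one hole toward the guitar and pushed the pin home. I handed in at about 21 s with the knob still gripped; no verdict was reported.

**Last checks**
- **Section:** the hand had moved about 37.3 mm from its start, within the 32.5–39.5 mm allowed. The push had carried it forward to 38.0 mm, so I nudged it back. It sits toward the front of the pin's play.
- **Pin:** the push met a firm stop of about 12 N at the starting home height. I eased that to about 5 N and left it there.
- **Grip:** the fingers were stopped on the knob at 26.6 mm opening.
- **Block:** its edges were within about 1.5 mm of where a seated block should be.

**What went wrong or disagreed**
- **First knob grip:** it was too high and slipped off when I lifted. I regripped about 10 mm lower and that held; the knob, section and block had not moved.
- **Finger opening:** it read 1–1.5 mm under the knob's 28 mm and the block's 44 mm.
- **Pictures:** the viewer's 12-picture limit was reached at that point, so everything from the regrip on was checked by numbers only. I did not check the other bench items again at the end.

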